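# Snap the camera board into its test cradle and uncap it

## Robot

A 6-joint arm with a two-finger parallel gripper is mounted at the origin on the work surface. World frame = base frame: x ahead of the robot, y to its left, z up, the work surface at z = 0. Lengths are in m, angles in rad, forces in N, time in s.
With the tool pointing down it reaches from about 0.35 to 0.85 m from the base axis. Payload 8.1 kg.
Tool frame: the origin (TCP) lies at the very end of the fingers, on their centre line; the grasp point (between the pads) lies 19 mm behind it; z points along the fingers, y is the line along which they close (so a half turn about z gives the same grasp; the last joint's range is limited). The gripper opens to 93 mm and grips with 3 to 60 N. Pads are 15 mm wide; open, the fingers measure 128 mm over their backs; the gripper's body (75 mm by 188 mm) begins 65 mm behind the grasp point.
Start: joints at [1.231, 0.13, 1.488, -0, 1.523, -0.085], TCP at [0.151, 0.581, 0.219] pointing down, gripper open.
Joint ranges: [-2.96, 2.96], [-0.89, 2.26], [0.02, 2.5], [-1.34, 4.48], [0, 2.73], [-2.66, 2.66]. Speed limits (rad/s): [2.39, 2.39, 2.79, 3.14, 3.14, 3.14].

## Interface

Orientations are given as a rotation vector (axis times angle).
In Python, from plant import monitor, eyes, ticket gives the robot as it stands.
- The arm moves only by the tool arm_command, never from a script. Its argument "deltas" is a list that holds one entry, the list of rows, each a list of 6 numbers: the shift along the world's x, y, z in cm, then the turn, a rotation vector about the world's x, y, z in degrees. In form: [[[tx, ty, tz, rx, ry, rz], ...]]. A call has 1 to 12 rows; each row shifts and turns the commanded pose from where the row before left it; what a row does not reach is not made up. A row lasts 1/12 s, in which the tool goes at most 41.7 mm and 7.16 degrees, less where a joint would pass 70% of its speed; a pose out of reach is approached as far as the arm can. A call is refused whole if a number of a shift passes 4.17 or a number of a turn 7.16, either way. A call with a gripper value outside its range is refused whole. "gripper" is the opening, from -1 (shut) to 1 (fully open), set as the call begins (left out, the last holds). The fingers move at their own pace and stop on an object; "squeeze" is the grip in N (left out, the last holds). Time passes only in rows, so rows that do not move let the fingers close. It gives the time, the measured TCP pose, the force, the opening and the grip force at its end, in the units of the state.
- monitor.read_state(): the state, without advancing time (a new reading comes with each control period).
- eyes.read_camera(name): name is "scene" or "side" or "wrist"; returns the picture (420x560x3 uint8, blue, green, red); there is no depth.
- eyes.camera_model(name): a dict with "fx", "fy", "cx", "cy" (pixels), "k1" (the pictures are not rectified: a ray, as slopes to the right and down, at radius r is drawn at 1 + k1 r^2 times it, then the intrinsics apply), "rvec" (rotation vector, rad) and "tvec" (3), from world to camera coordinates, as OpenCV has them. Camera axes: x right, y down, z forward; pixel columns grow to the right and rows downward; lengths in m; the calibration is good to about 2 mm. A picture is of the moment at which its call begins: read the wrist's pose just before it. camera_model takes no time and is no camera call; for the wrist camera it gives the pose at the moment of the call.
- ticket.close_job(): hands the job in; it is judged then, once.
The state is a dict: "t": time; "q": joint angles; "dq": joint speeds; "joint_torque": joint torques, N m; "tool_pos": TCP position; "orientation": TCP orientation; "force": force on the tool from outside, world axes, zero at the start; "wrist_torque": the same for the moment, N m; "opening": finger opening in m; "gripper_force": force on a finger pad.
Only numpy, scipy, OpenCV 4.12 (cv2) and the standard library are available. Lean on these libraries where they do the work, as an engineer would, in place of code of your own. Each camera call takes 0.05 s, during which the arm holds its last target. There are 200 camera calls.

## Task

The camera board is hooked into the test cradle at its far end, but its near edge still rests on top of the two sprung catches. Press that edge down until both catches have parted and snapped back over it and the board lies flat, with the cap still on the lens; then lift the cap off and set it right way up in the empty well of the cap tray. Leave the other things on the bench where they are.

Things in the scene. Friction and masses are not known exactly. Their poses are not given: they have to be found in the camera images.
- cradle: Fixed test cradle: black base 146 (x) x 98 (y) x 10 mm with holders. Origin on the bench under the seated board's centre (board within 1.5 mm of it); +x end: two fixed hooks reaching 5 mm over the board, up to 26 mm high; -x end: two sprung catches; z up. Seated board: underside 16, top 19 mm over the bench. Side guides 28 mm high at y = +-38 mm. Turned up to 0.4 rad.
- cam_board: Camera board 100 (x) x 70 (y) x 3 mm, dark green, 110 g. Origin: centre of underside; +x to the hooked far edge, z out of the component side. Lens mount 40 x 40 mm, 15 mm high, at x = 14, and on it an upright lens, 27 mm diameter. Bare board to press on: x = -48 to -8, y = -17 to 17 mm. Starts tilted 5 to 6 degrees, near edge (-x) up; pushed down 10 mm there it snaps in flat.
- board_edge (a point): Middle of the near edge of the camera board, on its top face, at x = -50, y = 0, z = 3 mm in the board's frame. About 29 mm above the bench at the start, 19 mm when the board is snapped in.
- lens_front (a point): Centre of the lens front face (under the cap), at x = 14, y = 0, z = 38 mm in the board's frame.
- catch_left (a joint): Outward travel (-x of the cradle) of the sprung hook at its +y side, m, 0 at rest, at most 0.007. Steel hook at y = 24 to 34 mm, 31 mm high; its sloped nose reaches 3.5 mm over the board's edge, flat underside 20 mm over the bench. It gives 2.5 to 4 mm as the edge passes, then springs back. 2 N at rest, 450 N/m; both together take 7 to 14 N of push near the edge.
- catch_right (a joint): The same for the catch at the -y side of the cradle (y = -34 to -24 mm). Between the two catches 48 mm are free.
- cap: Lens cap, black plastic, round, 34 mm in diameter, 20 mm high, closed top 2.5 mm thick, 15 g, sitting loosely on the lens (1.5 mm play all round). Origin: centre of its open lower rim; z towards its closed top. On the lens its rim is 20.5 mm and its top 40.5 mm above the board's underside; it comes free after a straight lift of 18 mm.
- tray: Cap tray, fixed, grey plastic, 64 (x) x 150 (y) x 8 mm, with two round wells 43 mm in diameter and 5 mm deep at y = +38 mm (empty) and y = -38 mm (holds a spare cap). Origin: on the bench, under its centre; z up. It may be turned any way.
- well (a point): Centre of the floor of the empty well, at x = 0, y = 38, z = 3 mm in the tray's frame; the tray's top is 5 mm higher.
- spare_cap: Another cap like the first, in the other well of the tray. Leave it alone. Origin: centre of its lower rim.
- screwdriver: Black-handled screwdriver 170 mm long, lying on the bench between cradle and tray. Leave it alone. Origin under its middle.
- tweezers: Steel tweezers 135 mm long, 6 mm high, lying on the bench behind. Leave them alone. Origin under their middle.
- spare_board: Small dark board 42 x 42 mm, 9 mm high, lying on the bench behind. Leave it alone. Origin under its centre.
There are look-alikes about, which are no part of the job. What is shaped like the cam_board but blue or pink is not meant.

How it is judged:
By the outcome, as a careful person would: the job done as asked, in the order asked, and still so for the second after the job is handed in, with the robot touching nothing.
It also fails if it takes over 48 s, if anything falls off the work surface, if the arm or the gripper's body presses on something with over 40 N, if the wrist force passes 120 N, or if a joint passes its speed limit or range.

## Working session

There is one attempt and no reset: what is moved stays moved. The work goes in short steps, Python scripts to look and compute and a tool call to move; the robot and the scene stay as the last step left them, time stands still between calls to the robot, and variables do not carry over. Pictures are saved under pics/ and viewed, at most 10 in all, crops included, and the job is handed in when it is done.

Besides the shell and the picture viewer there is one more tool, called after "Request:" as a command line: name --argument value ..., lists and objects as JSON in quotes. arm_command: Moves the arm, as the interface text tells. Its arguments: {"type":"object","properties":{"deltas":{"type":"array"},"gripper":{"type":"number"},"squeeze":{"type":"number"}},"required":["deltas"]}

```bash
mkdir -p pics; cat > h.py <<'E'
import numpy as np, cv2
from plant import monitor, eyes, ticket
def grab(name,fn=None):
    m=eyes.camera_model(name); im=eyes.read_camera(name)
    im=np.asarray(im)
    if fn: cv2.imwrite('pics/'+fn,im)
    return im,m
def mats(m):
    R=cv2.Rodrigues(np.array(m['rvec'],float))[0]; return R,np.array(m['tvec'],float).ravel()
def K(m): return np.array([[m['fx'],0,m['cx']],[0,m['fy'],m['cy']],[0,0,1.]])
def proj(m,P):
    return cv2.projectPoints(np.array(P,float).reshape(-1,1,3),np.array(m['rvec'],float),np.array(m['tvec'],float),K(m),np.array([m['k1'],0,0,0,0.]))[0].reshape(-1,2)
def ray(m,uv):
    R,t=mats(m); d=cv2.undistortPoints(np.array(uv,float).reshape(-1,1,2),K(m),np.array([m['k1'],0,0,0,0.])).reshape(-1,2)
    return -R.T@t, np.c_[d,np.ones(len(d))]@R
def atz(m,uv,z):
    c,d=ray(m,uv); return c+d*((z-c[2])/d[:,2])[:,None]
def tri(obs):
    A=np.zeros((3,3));b=np.zeros(3)
    for m,uv in obs:
        c,d=ray(m,uv);d=d[0]/np.linalg.norm(d[0]);P=np.eye(3)-np.outer(d,d);A+=P;b+=P@c
    return np.linalg.solve(A,b)
E
python3 - <<'E'
from h import *
import json
o=[]
for n in('scene','side','wrist'):
    im,m=grab(n,n+'1.png'); R,t=mats(m); print(n,(-R.T@t).round(3),R[2].round(2),m['fx'],m['k1'])
    json.dump({k:np.array(v).tolist() for k,v in m.items()},open('pics/'+n+'1.json','w'))
print(monitor.read_state())
E
```

```text
scene [ 1.191 -0.24   0.658] [-0.71  0.27 -0.65] 456.4458334525707 0.03426800022620728
side [ 0.384 -0.505  0.614] [ 0.22  0.69 -0.7 ] 398.0010690655839 0.027922901931699596
wrist [0.083 0.598 0.384] [ 0.24 -0.07 -0.97] 304.37948753448694 -0.020869024060711266
{'t': 0.15, 'q': array([ 1.23062715e+00,  1.31010705e-01,  1.48903223e+00,  1.27808193e-05,
        1.52300290e+00, -8.54413648e-02]), 'dq': array([-0.00020443, -0.00162443, -0.00376828,  0.00103906,  0.00026577,
       -0.00238465]), 'joint_torque': array([ 1.31541135e-03, -5.60468245e+01, -4.92339921e+01,  7.68099027e-02,
        3.04155622e-02, -4.83507438e-05]), 'tool_pos': array([0.15103844, 0.58022022, 0.21781297]), 'orientation': array([-3.99004913e-01, -3.11582859e+00,  2.22670299e-03]), 'force': array([-0.52843087, -0.43777395, -0.30760244]), 'wrist_torque': array([-0.02049111, -0.03248532, -0.01738294]), 'gripper_force': 0.0, 'opening': 0.09313336309003782}
```

View pics/scene1.png

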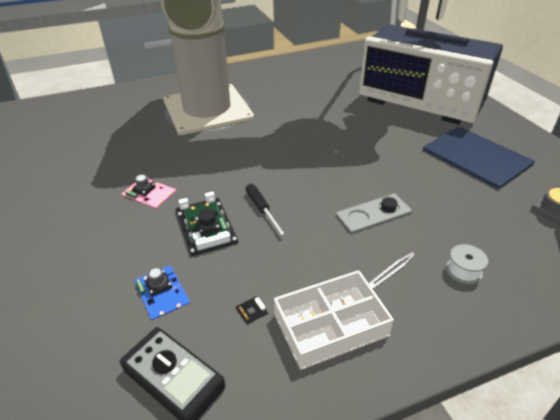

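View pics/side1.png

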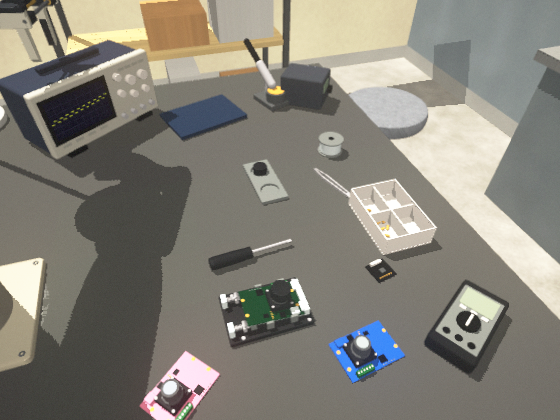

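The target candidates are the green board in the cradle at scene (207,222) / side (268,308), pink at scene (148,190) / side (180,388), and blue at scene (162,288) / side (366,350). For the cap: the one on the green board's lens at scene (207,215) / side (281,290), and the spare in the tray at scene (389,205). I choose the green board with its black cap. The empty well is at scene (358,217) / side (270,186). Next is one close crop to check.

```bash
python3 - <<'E'
import cv2,numpy as np
a=cv2.imread('pics/scene1.png');b=cv2.imread('pics/side1.png')
A=cv2.resize(a[180:260,165:245],(400,400),interpolation=cv2.INTER_CUBIC)
B=cv2.resize(b[265:345,215:320],(525//1,400),interpolation=cv2.INTER_CUBIC)[:,:]
B=cv2.resize(B,(400,305))
C=cv2.resize(a[190:236,330:415],(400,216),interpolation=cv2.INTER_CUBIC)
D=cv2.resize(b[152:208,235:295],(300,280),interpolation=cv2.INTER_CUBIC)
o=np.zeros((600,800,3),np.uint8);o[:400,:400]=A;o[:305,400:]=B;o[384:,:400][:]=0;o[400:600,:370]=cv2.resize(C,(370,200));o[310:590,480:780]=D
o=cv2.convertScaleAbs(o,alpha=1.5,beta=15)
cv2.imwrite('pics/crop1.png',o)
E
```

```text
(no output)
```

View pics/crop1.png

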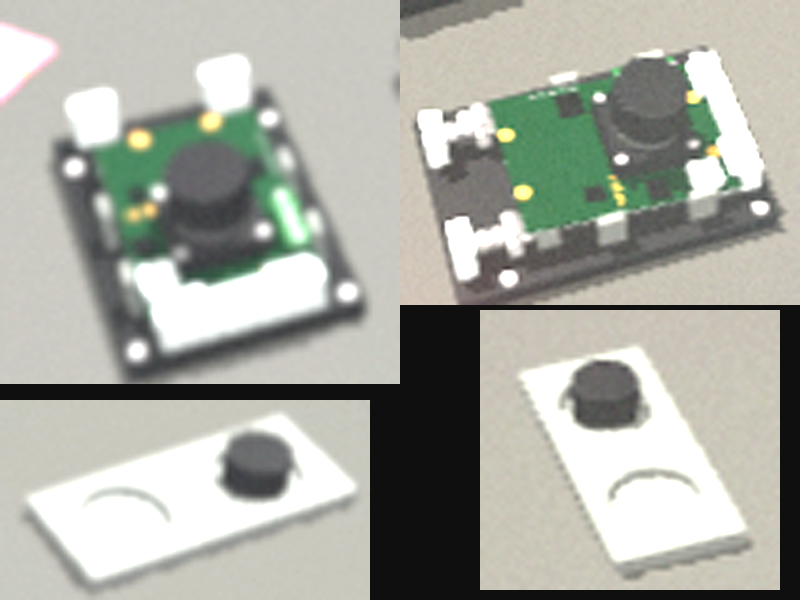

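The crop confirms it: green board with a black cap on its lens, cap top centre at scene (206.4,213.6) / side (280.6,286.5). The catches are on the robot's side, and the empty well is the scene-left well.

```bash
python3 - <<'E'
from h import *
import json
S=json.load(open('pics/scene1.json'));D=json.load(open('pics/side1.json'))
print('cap top',tri([(S,(206.4,213.6)),(D,(280.6,286.5))]))
c=[(165+x/5,180+y/5) for x,y in [(57,140),(265,92),(362,310),(130,375)]]
P=atz(S,c,.01);print(P.round(4),P.mean(0)); 
for i in range(4): d=P[(i+1)%4]-P[i];print(np.linalg.norm(d),np.degrees(np.arctan2(d[1],d[0])))
# tray corners top
c=[(330+x*85/370,190+y*46/200) for x,y in [(25,97),(285,15),(357,88),(95,178)]]
P=atz(S,c,.008);print(P.round(4),P.mean(0))
for i in range(4): d=P[(i+1)%4]-P[i];print(np.linalg.norm(d),np.degrees(np.arctan2(d[1],d[0])))
c=[(235+(x-480)/5,152+(y-310)/5) for x,y in [(520,372),(640,346),(748,535),(618,560)]]
P=atz(D,c,.008);print(P.round(4),P.mean(0))
E
```

```text
cap top [ 0.51443988 -0.13214379  0.0596552 ]
[[ 0.4159 -0.1789  0.01  ]
 [ 0.4194 -0.0867  0.01  ]
 [ 0.5646 -0.0882  0.01  ]
 [ 0.5638 -0.1818  0.01  ]] [ 0.49090661 -0.13390785  0.01      ]
0.09225029203884139 87.83823943678513
0.14528836680500803 -0.5783923643747282
0.09364346735387047 -90.54167749795884
0.14790428178427026 178.86826749248752
[[0.5585 0.1333 0.008 ]
 [0.553  0.2841 0.008 ]
 [0.6145 0.2854 0.008 ]
 [0.6217 0.1374 0.008 ]] [0.58691386 0.21006448 0.008     ]
0.15089789407778947 92.0738356937016
0.061458866424913154 1.1691373773277096
0.1481747166057155 -87.22061725668841
0.0633003841213605 -176.32927167745916
[[0.5528 0.282  0.008 ]
 [0.6164 0.2846 0.008 ]
 [0.6215 0.1317 0.008 ]
 [0.5601 0.1335 0.008 ]] [0.58772209 0.20794079 0.008     ]
```

Request:
arm_command --deltas '[[[2.9, -2.6, 0, 0, 0, 1.5], [2.9, -2.6, 0, 0, 0, 1.5], [2.9, -2.6, 0, 0, 0, 1.5], [2.9, -2.6, 0, 0, 0, 1.5], [2.9, -2.6, 0, 0, 0, 1.5], [2.9, -2.6, 0, 0, 0, 1.5], [2.9, -2.6, 0, 0, 0, 1.5], [2.9, -2.6, 0, 0, 0, 1.5], [2.9, -2.6, 0, 0, 0, 1.5], [2.9, -2.6, 0, 0, 0, 1.0], [1.5, -3.5, 0, 0, 0, 0], [1.5, -3.5, 0, 0, 0, 0]]]' --gripper -1

```text
t: 1.15
tool_pos: [0.472, 0.2489, 0.2182]
orientation: [-0.003, -3.141, 0.0]
force: [0.5, -0.1, -0.4]
opening: 0.0174
gripper_force: 0.0
```

```bash
cat > snap.py <<'E'
from h import *
import json,sys
im,m=grab('wrist',sys.argv[1]+'.png')
json.dump({k:np.array(v).tolist() for k,v in m.items()},open('pics/'+sys.argv[1]+'.json','w'))
s=monitor.read_state();print(s['t'],s['tool_pos'].round(4),s['orientation'].round(4),s['force'].round(2),s['opening'])
E
python3 snap.py w1
```

```text
1.2 [0.4744 0.243  0.2181] [ 0.0082  3.1409 -0.0064] [ 2.29 -3.6   0.48] 0.013508756789477546
```

Request:
arm_command --deltas '[[[0, -3.7, 0, 0, 0, 0], [0, -3.7, 0, 0, 0, 0], [0, -3.7, 0, 0, 0, 0], [0, -3.7, 0, 0, 0, 0], [0, -3.7, 0, 0, 0, 0], [0, -3.7, 0, 0, 0, 0], [0, -3.7, 0, 0, 0, 0], [0, -3.7, 0, 0, 0, 0], [0, -3.7, 0, 0, 0, 0], [0, -3.7, 0, 0, 0, 0], [0, 0, 0, 0, 0, 0], [0, 0, 0, 0, 0, 0]]]'

```text
t: 2.2
tool_pos: [0.4708, -0.1208, 0.2183]
orientation: [-0.009, -3.141, -0.0]
force: [-0.6, 1.4, -0.3]
opening: 0.0006
gripper_force: 0.0
```

```bash
python3 snap.py w2; python3 - <<'E'
from h import *
import json
for w in('w1','w2'):
    m=json.load(open(f'pics/{w}.json'));print(proj(m,[[.49,-.133,.01],[.514,-.132,.06],[.587,.209,.008],[.5885,.171,.008]]).round(0).tolist())
E
```

```text
2.25 [ 0.471  -0.1195  0.2184] [-5.9000e-03 -3.1411e+00 -1.1000e-03] [ 0.46  0.23 -0.17] 0.0004794837611525546
[[-14.0, 202.0], [-48.0, 232.0], [251.0, 270.0], [223.0, 271.0]]
[[271.0, 202.0], [271.0, 233.0], [522.0, 269.0], [495.0, 270.0]]
```

```bash
python3 - <<'E'
import cv2,numpy as np
a=cv2.imread('pics/w1.png');b=cv2.imread('pics/w2.png')
o=np.zeros((600,800,3),np.uint8)
o[:360,:600]=cv2.convertScaleAbs(cv2.resize(b[135:255,180:380],(600,360),interpolation=cv2.INTER_CUBIC),alpha=1.6,beta=15)
o[360:600,:540]=cv2.resize(a[230:310,170:350],(540,240),interpolation=cv2.INTER_CUBIC)
cv2.imwrite('pics/crop2.png',o)
E
```

```text
(no output)
```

View pics/crop2.png

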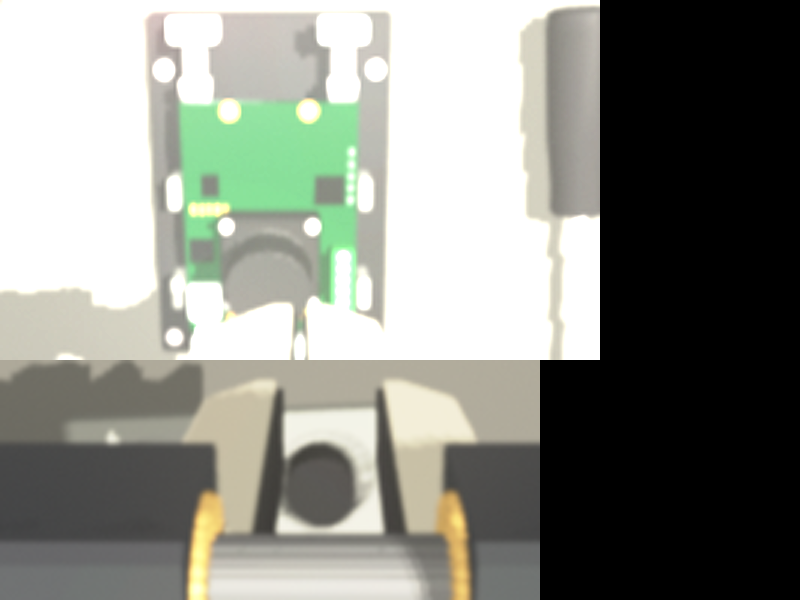

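The wrist view shows the green board with its near edge at crop y≈101 (px (240,169)–(299,168)) between the two catches, and the near base corners at px (230,139)/(309,139). The closed fingers hide the lower part.

```bash
python3 - <<'E'
from h import *
import json
m=json.load(open('pics/w2.json'))
f=lambda L:[(180+x/3,135+y/3) for x,y in L]
print('edge',atz(m,f([(180,103),(358,100)]),.029).round(4))
P=atz(m,f([(150,12),(388,12),(163,70),(376,70),(174,337)]),.01);print('base',P.round(4))
print('capc side edges',atz(m,f([(222,285),(312,285)]),.06).round(4))
S=json.load(open('pics/scene1.json'));D=json.load(open('pics/side1.json'))
# near edge midpoint height: scene & wrist
e1=atz(m,f([(269,101.5)]),.029)[0]
print(proj(S,[e1]),proj(D,[e1]))
# scene yellow pads vs wrist: left (140,139) right(210,122); wrist right pad(309,111) is +y => scene right
for w,s,d in [((309,111),(210,122),(507,135)),((229,111),(140,139),(523,192))]:
    print('pad',tri([(m,f([w])[0]),(S,(165+s[0]/5,180+s[1]/5)),(D,(215+(d[0]-400)/3.81,265+d[1]/3.81))]))
s=monitor.read_state();print(s['q'].round(2),s['tool_pos'].round(4))
E
```

```text
edge [[ 0.4462 -0.1681  0.029 ]
 [ 0.4455 -0.0986  0.029 ]]
base [[ 0.412  -0.1812  0.01  ]
 [ 0.4126 -0.0857  0.01  ]
 [ 0.4351 -0.177   0.01  ]
 [ 0.4357 -0.0902  0.01  ]
 [ 0.5514 -0.1772  0.01  ]]
capc side edges [[ 0.5106 -0.1509  0.06  ]
 [ 0.5108 -0.1171  0.06  ]]
[[199.3017615  204.40912236]] [[242.22303702 308.07550216]]
pad [ 0.45048407 -0.11789649  0.02744624]
pad [ 0.45009144 -0.14865931  0.02784299]
[-0.35 -0.18  1.8   0.    1.53 -1.92] [ 0.471  -0.1195  0.2184]
```

Request:
arm_command --deltas '[[[-0.7, -0.7, -3, 0, 0, 0], [-0.7, -0.7, -3, 0, 0, 0], [0, 0, -3, 0, 0, 0], [0, 0, -3, 0, 0, 0], [0, 0, -3, 0, 0, 0], [0, 0, -2, 0, 0, 0], [0, 0, -0.5, 0, 0, 0], [0, 0, 0, 0, 0, 0], [0, 0, 0, 0, 0, 0]]]'

```text
t: 3.0
tool_pos: [0.4579, -0.1326, 0.0446]
orientation: [0.001, 3.141, -0.0]
force: [0.1, 0.7, 0.3]
opening: 0.0007
gripper_force: 0.0
```

```bash
python3 snap.py w3; python3 - <<'E'
from h import *
import json
s=monitor.read_state();t=s['tool_pos']
o=np.zeros((500,800,3),np.uint8)
for i,n in enumerate(('scene','side')):
    im,m=grab(n,n+'2.png');u=proj(m,[t])[0].round(1);print(n,u)
    c=im[170:270,165:245] if n=='scene' else im[245:345,215:315]
    c=cv2.resize(c,(400,500) if n=='scene' else (400,400),interpolation=cv2.INTER_CUBIC);o[:c.shape[0],i*400:i*400+400]=c
cv2.imwrite('pics/crop3.png',cv2.convertScaleAbs(o,alpha=1.4,beta=10))
E
```

```text
3.05 [ 0.4586 -0.1331  0.0454] [ 1.0000e-03  3.1394e+00 -1.3000e-03] [ 0.77  0.78 -0.02] 0.00036763944447865853
scene [199.9 202.1]
side [249.1 300.5]
```

View pics/crop3.png

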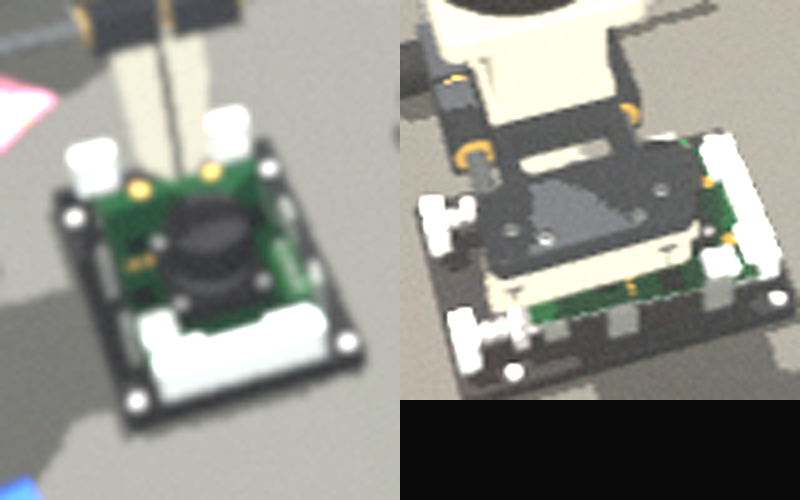

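The scene crop shows the fingertips over the board's near edge, centred between the catches and clear of the cap. Pressing now.

Request:
arm_command --deltas '[[[0, 0, -0.5, 0, 0, 0], [0, 0, -0.5, 0, 0, 0], [0, 0, -0.3, 0, 0, 0], [0, 0, -0.3, 0, 0, 0], [0, 0, 0, 0, 0, 0]]]'

```text
t: 3.57
tool_pos: [0.4573, -0.1334, 0.0274]
orientation: [0.003, 3.141, -0.0]
force: [0.8, 0.0, 1.2]
opening: 0.0007
gripper_force: 0.5
```

Request:
arm_command --deltas '[[[0, 0, -0.2, 0, 0, 0], [0, 0, -0.2, 0, 0, 0], [0, 0, -0.2, 0, 0, 0], [0, 0, 0, 0, 0, 0], [0, 0, 0, 0, 0, 0]]]'

```text
t: 3.98
tool_pos: [0.4568, -0.1332, 0.0212]
orientation: [-0.003, -3.141, -0.0]
force: [0.0, 0.3, 0.3]
opening: 0.0003
gripper_force: 0.0
```

Request:
arm_command --deltas '[[[0, 0, -0.15, 0, 0, 0], [0, 0, -0.1, 0, 0, 0], [0, 0, -0.1, 0, 0, 0], [0, 0, 0, 0, 0, 0], [0, 0, 0, 0, 0, 0]]]'

```text
t: 4.4
tool_pos: [0.4572, -0.1334, 0.0192]
orientation: [-0.003, -3.141, -0.0]
force: [-6.7, 1.8, 14.5]
opening: 0.0002
gripper_force: 7.1
```

Request:
arm_command --deltas '[[[0, 0, -0.1, 0, 0, 0], [0, 0, -0.1, 0, 0, 0], [0, 0, 0, 0, 0, 0], [0, 0, 0, 0, 0, 0]]]'

```text
t: 4.73
tool_pos: [0.4574, -0.1334, 0.019]
orientation: [-0.002, -3.141, -0.0]
force: [-17.1, 6.1, 35.7]
opening: 0.0007
gripper_force: 18.0
```

Request:
arm_command --deltas '[[[0, 0, 2, 0, 0, 0], [0, 0, 3, 0, 0, 0], [-1, 0, 3, 0, 0, 0], [-2, 0, 3, 0, 0, 0], [-2, 0, 3, 0, 0, 0], [-2, 0, 2, 0, 0, 0], [0, 0, 0, 0, 0, 0], [0, 0, 0, 0, 0, 0]]]'

```text
t: 5.4
tool_pos: [0.3879, -0.1339, 0.1776]
orientation: [0.004, 3.138, -0.003]
force: [0.3, 0.7, -0.6]
opening: 0.0005
gripper_force: 0.0
```

```bash
python3 snap.py w4; python3 - <<'E'
from h import *
import json
o=np.zeros((600,800,3),np.uint8)
for i,n in enumerate(('scene','side')):
    im,m=grab(n,n+'3.png')
    c=im[180:260,165:245] if n=='scene' else im[265:345,215:320]
    c=cv2.resize(c,(300,300) if n=='scene' else (400,305),interpolation=cv2.INTER_CUBIC);o[:c.shape[0],i*400:i*400+c.shape[1]]=c
w=cv2.imread('pics/w4.png');m=json.load(open('pics/w4.json'))
u=proj(m,[[.494,-.133,.02]])[0];print(u)
x,y=int(u[0])-90,max(0,int(u[1])-60);print(x,y)
c=cv2.resize(w[y:y+98,x:x+180],None,fx=3,fy=3,interpolation=cv2.INTER_CUBIC);c=c[:290];o[310:310+c.shape[0],:c.shape[1]]=c
cv2.imwrite('pics/crop4.png',cv2.convertScaleAbs(o,alpha=1.5,beta=10))
E
```

```text
5.45 [ 0.3876 -0.1335  0.1761] [ 3.5000e-03  3.1402e+00 -8.0000e-04] [-0.52 -0.51 -0.84] 0.0002666767501858497
[281.80979181 282.70436513]
191 222
```

View pics/crop4.png

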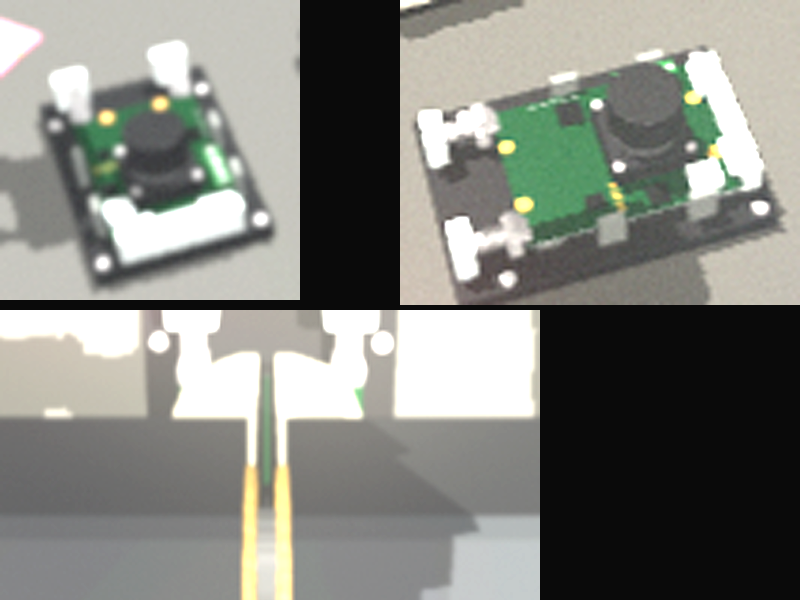

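The board now looks flat, with the catch noses over its edge and the cap still on. Pads are at scene crop (160,103),(107,117) and side crop (507,148),(523,205); I'll triangulate their heights.

```bash
python3 - <<'E'
from h import *
import json
S=json.load(open('pics/scene1.json'));D=json.load(open('pics/side1.json'))
for n,s,d in [('pad',(160,103),(507,148)),('pad',(107,117),(523,205)),('cap',(157,125),(643,88))]:
    print(n,tri([(S,(165+s[0]/3.75,180+s[1]/3.75)),(D,(215+(d[0]-400)/3.81,265+d[1]/3.81))]).round(4))
# predicted cap outline fits: dark top ellipse centroid in both for x,y candidates
print(proj(S,[[.51,-.133,.0565]]),proj(D,[[.51,-.133,.0565]]),(165+157/3.75,180+125/3.75),(215+243/3.81,265+88/3.81))
E
```

```text
pad [ 0.4503 -0.118   0.0182]
pad [ 0.4499 -0.1486  0.0179]
cap [ 0.5111 -0.1312  0.0565]
[[205.6819682 213.4048712]] [[278.32027084 288.81802358]] (206.86666666666667, 213.33333333333334) (278.7795275590551, 288.09711286089237)
```

Request:
arm_command --deltas '[[[3, 0, 0, 0, 0, 0], [3, 0, 0, 0, 0, 0], [3, 0.1, 0, 0, 0, 0], [3.3, 0, 0, 0, 0, 0], [0, 0, -2, 0, 0, 0], [0, 0, -2, 0, 0, 0], [0, 0, -2, 0, 0, 0], [0, 0, -1, 0, 0, 0], [0, 0, 0, 0, 0, 0], [0, 0, 0, 0, 0, 0]]]' --gripper 0.4

```text
t: 6.38
tool_pos: [0.5095, -0.1319, 0.1049]
orientation: [-0.002, -3.139, -0.002]
force: [-0.3, -0.7, 0.2]
opening: 0.0622
gripper_force: 0.0
```

```bash
python3 snap.py w5; python3 snap.py w5b
```

```text
6.4333 [ 0.5103 -0.1323  0.1063] [-2.5000e-03 -3.1412e+00 -3.0000e-04] [ 0.49 -0.78 -0.02] 0.06352109439634053
6.4833 [ 0.5109 -0.1326  0.1071] [ 2.6000e-03  3.1404e+00 -6.0000e-04] [-0.04 -0.45 -0.05] 0.06419699225234488
```

Request:
arm_command --deltas '[[[0, 0, -2, 0, 0, 0], [0, 0, -2, 0, 0, 0], [0, 0, -1.5, 0, 0, 0], [0, 0, -0.8, 0, 0, 0], [0, 0, 0, 0, 0, 0], [0, 0, 0, 0, 0, 0]]]'

```text
t: 6.98
tool_pos: [0.5107, -0.1326, 0.0441]
orientation: [0.003, 3.141, -0.001]
force: [0.3, -0.0, 0.6]
opening: 0.0654
gripper_force: 0.0
```

Request:
arm_command --deltas '[[[0, 0, 0, 0, 0, 0], [0, 0, 0, 0, 0, 0], [0, 0, 0, 0, 0, 0], [0, 0, 0, 0, 0, 0], [0, 0, 0, 0, 0, 0], [0, 0, 0, 0, 0, 0], [0, 0, 0, 0, 0, 0], [0, 0, 0, 0, 0, 0]]]' --gripper -1 --squeeze 8

```text
t: 7.65
tool_pos: [0.5104, -0.1324, 0.0435]
orientation: [0.003, 3.141, -0.0]
force: [-0.5, 1.0, 3.3]
opening: 0.0326
gripper_force: 8.0
```

Request:
arm_command --deltas '[[[0, 0, 0.4, 0, 0, 0], [0, 0, 0.6, 0, 0, 0], [0, 0, 0.6, 0, 0, 0], [0, 0, 0.8, 0, 0, 0], [0, 0, 1.5, 0, 0, 0], [0, 0, 3, 0, 0, 0], [0, 0, 3, 0, 0, 0], [0, 0, 3, 0, 0, 0], [0, 0, 0, 0, 0, 0]]]'

```text
t: 8.4
tool_pos: [0.5139, -0.1336, 0.1804]
orientation: [0.003, 3.131, -0.006]
force: [0.9, -0.5, 0.6]
opening: 0.0326
gripper_force: 8.0
```

```bash
python3 - <<'E'
from h import *
s=monitor.read_state();t=s['tool_pos'];print(t,s['opening'])
o=np.zeros((600,800,3),np.uint8)
for i,n in enumerate(('scene','side')):
    im,m=grab(n,n+'4.png');u=proj(m,[t])[0];print(n,u)
    x,y=int(u[0])-45,int(u[1])-30
    c=cv2.resize(im[y:y+100,x:x+100],(400,400),interpolation=cv2.INTER_CUBIC);o[:400,i*400:i*400+400]=c;print(x,y)
a=cv2.imread('pics/side4.png')[150:210,230:300];o[400:,:233]=cv2.resize(a,(233,200),interpolation=cv2.INTER_CUBIC)
a=cv2.imread('pics/scene4.png')[185:240,325:420];o[400:,300:645]=cv2.resize(a,(345,200),interpolation=cv2.INTER_CUBIC)
cv2.imwrite('pics/crop5.png',cv2.convertScaleAbs(o,alpha=1.2,beta=10))
E
```

```text
[ 0.51385707 -0.13364216  0.18037289] 0.03261565502188843
scene [197.77306407 163.5270386 ]
152 133
side [281.5997778  238.92730355]
236 208
```

View pics/crop5.png

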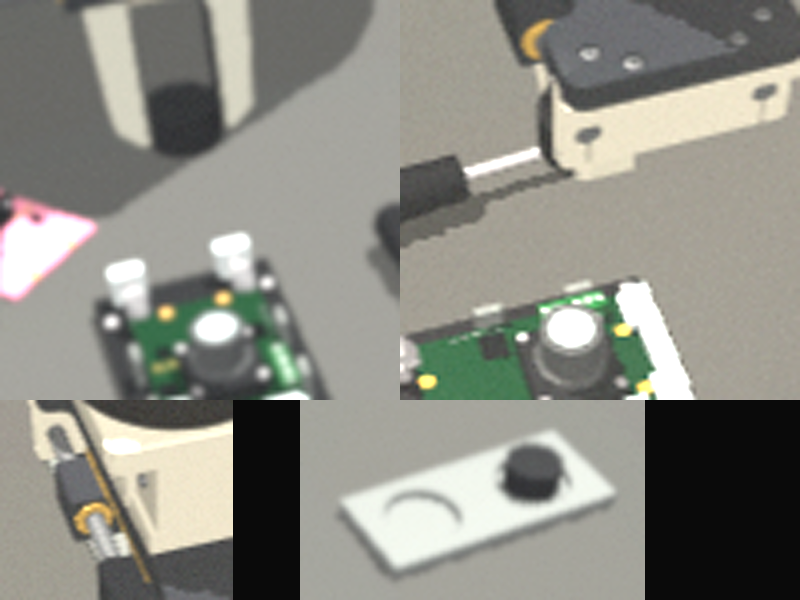

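Cap held between the fingertips (scene crop (185,120)), lens bare, board still flat, empty well seen at crop (424,510).

```bash
python3 - <<'E'
from h import *
import json
S=json.load(open('pics/scene1.json'));D=json.load(open('pics/side1.json'));W=json.load(open('pics/w1.json'))
a=np.linspace(0,2*np.pi,73)[:-1]
c=np.c_[.5891+.0215*np.cos(a),.171+.0215*np.sin(a),0*a+.008]
for n,m in(('S',S),('D',D)):
    p=proj(m,c);print(n,p.min(0).round(1),p.max(0).round(1), 'x at top',p[p[:,1].argmin()].round(1))
f=lambda x,y:(325+(x-300)/3.63,185+(y-400)/3.63)
print('obs S left,top,right',f(385,520),f(424,490),f(462,525))
g=lambda x,y:(235+(x-480)/5,152+(y-310)/5)
print('obs D',g(609,500),g(655,470),g(698,495))
# tray corners triangulated
for s,d in [((25,97),(618,560)),((285,15),(520,372)),((357,88),(640,346)),((95,178),(748,535))]:
    print(tri([(S,(330+s[0]*85/370,190+s[1]*.23)),(D,g(*d))]).round(4))
s=monitor.read_state();print(s['tool_pos'],s['orientation'])
E
```

```text
S [348.2 209.9] [368.9 223.7] x at top [357.7 209.9]
D [260.7 183.2] [279.2 195.2] x at top [270.4 183.2]
obs S left,top,right (348.41597796143253, 218.05785123966942) (359.1597796143251, 209.79338842975207) (369.6280991735537, 219.43526170798899)
obs D (260.8, 190.0) (270.0, 184.0) (278.6, 189.0)
[0.5598 0.1325 0.0092]
[0.553  0.2839 0.0073]
[0.616  0.2838 0.0092]
[0.622  0.1361 0.0065]
[ 0.51152814 -0.13281566  0.17463322] [ 2.76137041e-03  3.13740335e+00 -2.34293247e-03]
```

Request:
arm_command --deltas '[[[0.7, 3, 0, 0, 0, 0], [0.9, 3.5, 0, 0, 0, 0], [0.9, 3.5, 0, 0, 0, 0], [0.9, 3.5, 0, 0, 0, 0], [0.9, 3.5, 0, 0, 0, 0], [0.9, 3.5, 0, 0, 0, 0], [0.9, 3.5, 0, 0, 0, 0], [0.9, 3.4, 0, 0, 0, 0], [0.8, 3, -1, 0, 0, 0], [0, 0, -3, 0, 0, 0], [0, 0, -3, 0, 0, 0], [0, 0, -3, 0, 0, 0]]]'

```text
t: 9.5
tool_pos: [0.5871, 0.1724, 0.0695]
orientation: [-0.0, -3.14, 0.001]
force: [-0.5, -0.8, 0.3]
opening: 0.033
gripper_force: 8.0
```

Request:
arm_command --deltas '[[[0, 0, -1, 0, 0, 0], [0, 0, -1, 0, 0, 0], [0, 0, 0, 0, 0, 0], [0, 0, 0, 0, 0, 0], [0, 0, 0, 0, 0, 0]]]'

```text
t: 9.92
tool_pos: [0.5897, 0.1717, 0.0543]
orientation: [0.003, 3.139, 0.001]
force: [0.2, 0.4, -0.1]
opening: 0.0323
gripper_force: 8.0
```

```bash
python3 - <<'E'
from h import *
o=np.zeros((400,800,3),np.uint8)
for i,n in enumerate(('scene','side')):
    s=monitor.read_state();t=s['tool_pos'];print(t.round(4),s['orientation'].round(4))
    im,m=grab(n,n+'5.png');print(n,proj(m,[t,t-[0,0,.007]]).round(1).tolist())
    x,y=(320,150) if i==0 else (220,120)
    o[:400,i*400:i*400+400]=cv2.resize(im[y:y+100,x:x+100],(400,400),interpolation=cv2.INTER_CUBIC)
cv2.imwrite('pics/crop6.png',cv2.convertScaleAbs(o,alpha=1.2,beta=10))
E
```

```text
[0.5897 0.1717 0.0543] [3.3000e-03 3.1386e+00 1.0000e-03]
scene [[361.2, 200.0], [360.9, 202.6]]
[0.5898 0.1718 0.0544] [3.2000e-03 3.1382e+00 1.1000e-03]
side [[270.0, 173.1], [270.0, 175.6]]
```

View pics/crop6.png

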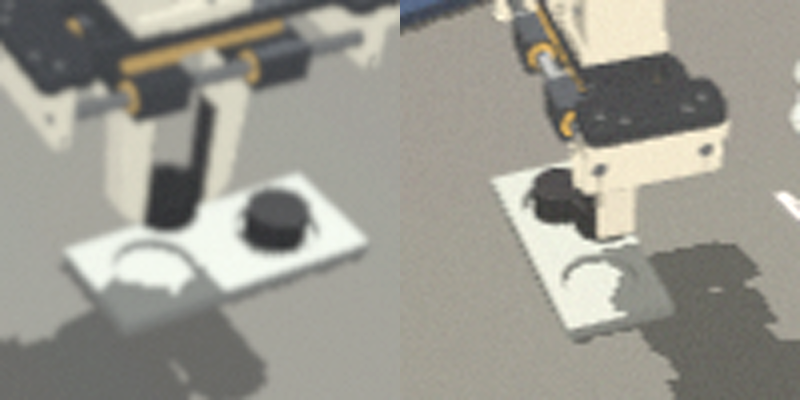

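The held cap (scene crop (170,205)) hangs over the empty well, and its rim position matches the TCP prediction. Lowering it now.

Request:
arm_command --deltas '[[[-0.05, -0.05, -1.5, 0, 0, 0], [0, 0, -1.2, 0, 0, 0], [0, 0, -0.8, 0, 0, 0], [0, 0, -0.4, 0, 0, 0], [0, 0, -0.3, 0, 0, 0], [0, 0, 0, 0, 0, 0], [0, 0, 0, 0, 0, 0]]]'

```text
t: 10.6
tool_pos: [0.5879, 0.1712, 0.0103]
orientation: [0.003, 3.141, 0.0]
force: [0.2, 0.9, -0.6]
opening: 0.0326
gripper_force: 8.0
```

Request:
arm_command --deltas '[[[0, 0, 0, 0, 0, 0], [0, 0, 0, 0, 0, 0], [0, 0, 0, 0, 0, 0], [0, 0, 0, 0, 0, 0], [0, 0, 0, 0, 0, 0], [0, 0, 0, 0, 0, 0]]]' --gripper 0.05

```text
t: 11.1
tool_pos: [0.5878, 0.1712, 0.0102]
orientation: [0.003, 3.141, 0.0]
force: [-0.6, -0.4, 0.2]
opening: 0.0491
gripper_force: 0.0
```

Request:
arm_command --deltas '[[[0, 0, 0.5, 0, 0, 0], [0, 0, 1.5, 0, 0, 0], [0, 0, 3, 0, 0, 0], [0, 0, 4, 0, 0, 0], [0, 0, 4, 0, 0, 0], [-3.5, 0, 2, 0, 0, 0], [-4, 0, 0, 0, 0, 0], [-4, 0, 0, 0, 0, 0], [-4, 0, 0, 0, 0, 0], [0, 0, 0, 0, 0, 0], [0, 0, 0, 0, 0, 0]]]'

```text
t: 12.02
tool_pos: [0.4308, 0.1712, 0.1603]
orientation: [0.001, 3.141, 0.0]
force: [0.7, 0.1, 1.1]
opening: 0.0488
gripper_force: 0.0
```

```bash
python3 - <<'E'
from h import *
o=np.zeros((600,800,3),np.uint8)
for i,n in enumerate(('scene','side')):
    im,m=grab(n,n+'6.png')
    x,y=(325,175) if i==0 else (225,145)
    o[:300,i*400:i*400+400]=cv2.resize(im[y:y+75,x:x+100],(400,300),interpolation=cv2.INTER_CUBIC)
    x,y=(155,185) if i==0 else (215,270)
    o[300:,i*400:i*400+400]=cv2.resize(im[y:y+75,x:x+100],(400,300),interpolation=cv2.INTER_CUBIC)
    a=cv2.imread(f'pics/{n}1.png')
    print(n,proj(m,[[.5891,.171,.023],[.5891,.171,.003]]).round(1).tolist())
print(monitor.read_state()['t'])
cv2.imwrite('pics/crop7.png',cv2.convertScaleAbs(o,alpha=1.2,beta=10))
E
```

```text
scene [[359.2, 211.4], [358.3, 218.4]]
side [[269.9, 184.2], [270.0, 190.7]]
12.1167
```

View pics/crop7.png

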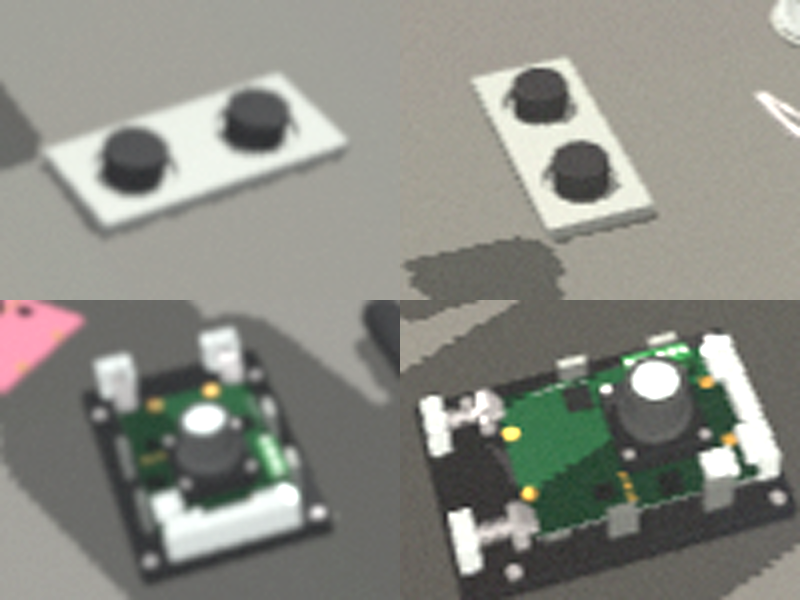

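The cap sits level in the well, at the same height as the spare (scene crop (134,158), side crop (580,168)). The board is flat under both catches with its lens bare. Handing in.

```bash
python3 -c "
from plant import ticket
print(ticket.close_job())"
```

```text
the job is handed in; nothing more can be done
None
```

The board is snapped in flat under both catches, the cap is off the lens and right way up in the empty well, and I handed the job in at about 12 s on the robot's clock.

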